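Pull a blind plug with a quarter-turn puller

TASK

Take the T-handled puller out of its stand, feel its two lugs into the notched hole of the blind plug in the housing, screw it clockwise up to its stop and pull the plug straight up out of its bore. Then set plug and puller, still joined, upright on the free part of the parts tray's floor and let go. Press and turn gently (leaning on the plug with more than about 45 N marks its seat), do not touch the plug with the fingers or tip it, and leave the other parts where they are.

Things in the scene. Friction and masses are not known exactly. Their poses are not given: they have to be found in the camera images.
- puller_grip (a point): Puller: steel T-handled rod, 108 mm tall, about 0.16 kg, upright in its stand. Point: centre of the T-bar, 64 mm long (x), 14 mm thick (y), 22 mm tall (z up), 97 mm above the tip of the rod's foot. Grip the bar across its thickness from above. Below it: a round shank of 12 to 13 mm diameter and a collar of 42 mm diameter, 6 mm thick, its underside 26 mm above the foot's tip.
- puller_foot (a point): tip of the puller rod's foot, on its axis, 97 mm below the grip point. The lowest 8 mm are a lead-in nose, tapering from 12 mm to 6 mm diameter. Just above it two opposite lugs stick out along the puller's +x and -x (the same line as the T-bar), to 13 mm from the axis, 6.4 mm wide, between 8.5 and 14.5 mm above the tip.
- plug_top (a point): Centre of the top of the blind plug: steel, about 0.14 kg, flange 54 mm diameter and 6 mm thick lying on the housing, below it a round body of 38 mm diameter reaching 42 mm down the bore (48 mm tall in all). z up; its x axis is the housing's x axis at the start. Rubber dots in the bore grip it for about the first 13 mm of the pull, with some 8 to 20 N in all.
- plug_hole (a point): On the plug's axis, 1.5 mm below its top: centre of a hole of 14.6 mm diameter with two opposite notches, 8.2 mm wide, out to 14 mm. Within 14.5 mm of the axis the face lies at this height. The notch line lies within 0.55 rad, either way, of the plug's x axis, new each time and not shown by this reading: press lightly and turn until the lugs drop 16 mm, the collar then lying on the flange.
- plug_mid (a point): Centre of the plug, 24 mm below its top. About the thread: from the notches, the lugs turn clockwise (seen from above) under ramps that sink by 2 mm, and meet a stop 1.0 rad (57 degrees) on; only near the stop do they hold. Turned harder than about 0.2 N m at the stop, the plug merely turns in its bore, harmlessly; turned back, the puller comes loose.
- housing: fixed grey machine housing, 112 x 112 mm and 58 mm tall, with feet to 73 mm either way along its x; bolt heads 6 mm tall on three corners of its top and a loose cap screw standing on it. Origin: centre of its underside, z up; the bore's axis is its z axis.
- stand: fixed black block, 80 (x) x 70 (y) x 38 mm, with a hole of 30 mm diameter, 32 mm deep, in which the puller stands, its collar lying on the block's top. Origin: centre of the underside.
- tray: fixed open steel parts tray, 135 (x) x 180 (y) mm outside, 22 mm tall, walls and floor 3 mm thick. Origin: centre of the underside. The half towards its own -y is free; in the half towards its +y lie a bearing and a gear.
- bearing: ball bearing, 47 mm diameter, 12 mm tall, lying in the tray; origin: centre of the underside. Leave it.
- gear: small spur gear, 26 mm diameter, 16 mm tall, lying in the tray; origin: centre of the underside. Leave it.
- screw: black cap screw, 10 mm diameter, 31 mm tall, standing on its head on the housing's top beside the plug's flange, 41 to 49 mm from the bore's axis; origin: centre of the underside. Leave it.
Not all that is in view belongs to the job. Leave any green look-alike of the tray alone.

How it is judged:
By the outcome, as a careful person would: the job done as asked, in the order asked, and still so for the second after the job is handed in, with the robot touching nothing.
It also fails if it takes over 69 s, if anything falls off the work surface, if the arm or the gripper's body presses on something with over 40 N, if the wrist force passes 120 N, or if a joint passes its speed limit or range.

ROBOT

A 6-joint arm with a two-finger parallel gripper is mounted at the origin on the work surface; the furniture and walls round the work are solid. World frame = base frame: x ahead of the robot, y to its left, z up, the work surface at z = 0. Lengths are in mm, angles in rad, forces in N, time in s.
With the tool pointing down it reaches from about 350 to 975 mm from the base axis. Payload 7.1 kg.
Tool frame: the origin (TCP) lies on the front face of the gripper's body, between the roots of the fingers; the fingertips stand 80 mm ahead of it and the grasp point (between the pads) lies 61 mm ahead of it; z points along the fingers, y is the line along which they close (so a half turn about z gives the same grasp; the last joint's range is limited). The gripper opens to 88 mm and grips with 3 to 60 N. Pads are 20 mm wide; open, the fingers measure 115 mm over their backs; the gripper's body (75 mm by 178 mm) begins 61 mm behind the grasp point.
Start: joints at [-1.204, 0.423, 1.63, -0, 1.089, -0.019], TCP at [235.204, -579.038, 302.675] pointing down, gripper open.
Joint ranges: [-3, 3], [-0.9, 2.11], [0.09, 2.58], [-1.31, 4.45], [0.11, 2.69], [-2.54, 2.54]. Speed limits (rad/s): [2.39, 2.39, 3.01, 3.14, 3.14, 3.14].

INTERFACE

Orientations are given as a rotation vector (axis times angle).
In Python, from workcell import readout, vision, close_job gives the robot as it stands.
- The arm moves only by the tool servo_tool, never from a script. Its argument "plan" is a list that holds one entry, the list of rows, each a list of 7 numbers: the gripper command: -1 is fully open, 1 is shut, values between are in proportion, then the shift along the world's x, y, z in units of 40 mm (1.0 is 40 mm), then the turn, a rotation vector about the world's x, y, z in units of 5 degrees (1.0 is 5 degrees). A call has 1 to 5 rows; each row shifts and turns the commanded pose from where the row before left it; what a row does not reach is not made up. A row lasts 1/12 s, in which the tool goes at most 41.7 mm and 7.16 degrees, less where a joint would pass 70% of its speed; a pose out of reach is approached as far as the arm can. A call is refused whole if a number of a shift passes 1 or a number of a turn 1, either way. A call with a gripper value outside its range is refused whole. The fingers move at their own pace and stop on an object; the grip force is fixed at half the most. Time passes only in rows, so rows that do not move let the fingers close. It gives the time, the measured TCP pose, the force, the opening and the grip force at its end, in the units of the state.
- readout.get_obs(): the state, without advancing time (a new reading comes with each control period).
- vision.get_image(name): name is "side" or "top" or "wrist"; returns the picture (400x640x3 uint8, red, green, blue); there is no depth.
- vision.camera_params(name): a dict with "fx", "fy", "cx", "cy" (pixels), "rvec" (rotation vector, rad) and "tvec" (3), from world to camera coordinates, as OpenCV has them; the wrist camera has in their place "hand_eye" (4x4, takes a point from camera to tool coordinates, whose origin is the TCP and whose axes are the flange's). Camera axes: x right, y down, z forward; pixel columns grow to the right and rows downward; lengths in mm; the calibration is good to about 2 mm. A picture is of the moment at which its call begins: read the wrist's pose just before it. camera_params takes no time and is no camera call.
- close_job(): hands the job in; it is judged then, once.
The state is a dict: "t": time; "qpos": joint angles; "qvel": joint speeds; "joint_torque": joint torques, N m; "ee_pos": TCP position; "orientation": TCP orientation; "ft_force": force on the tool from outside, world axes, zero at the start; "moment": the same for the moment, N m; "width": finger opening in mm; "grasp_force": force on a finger pad.
Only numpy, scipy, OpenCV 4.12 (cv2) and the standard library are available. Lean on these libraries where they do the work, as an engineer would, in place of code of your own. Each camera call takes 0.05 s, during which the arm holds its last target. There are 200 camera calls.

## Working session

There is one attempt and no reset: what is moved stays moved. The work goes in short steps, Python scripts to look and compute and a tool call to move; the robot and the scene stay as the last step left them, time stands still between calls to the robot, and variables do not carry over. Pictures are saved under pics/ and viewed, at most 10 in all, crops included, and the job is handed in when it is done.

Besides the shell and the picture viewer there is one more tool, called as name(argument=value, ...), one argument or row to a line, values as JSON. servo_tool: Moves the arm, as the interface text tells. Its arguments: {"type":"object","properties":{"plan":{"type":"array"}},"required":["plan"]}

```bash
mkdir -p pics; cat > h.py <<'E'
import numpy as np, cv2
from workcell import readout, vision
from scipy.spatial.transform import Rotation as R
def shot(n,f):
    o=readout.get_obs(); im=vision.get_image(n); cv2.imwrite(f'pics/{f}.png',im[:,:,::-1]); 
    np.savez(f'pics/{f}.npz',p=o['ee_pos'],r=o['orientation']); return im
def ray(n,uv,f=None):
    c=vision.camera_params(n); d=np.array([(uv[0]-c['cx'])/c['fx'],(uv[1]-c['cy'])/c['fy'],1.])
    if n=='wrist':
        z=np.load(f'pics/{f}.npz'); T=np.eye(4);T[:3,:3]=R.from_rotvec(z['r']).as_matrix();T[:3,3]=z['p']
        T=T@np.array(c['hand_eye']); return T[:3,3],T[:3,:3]@d
    M=R.from_rotvec(c['rvec']).as_matrix(); return -M.T@np.array(c['tvec']),M.T@d
def tri(*rs):
    A=0;b=0
    for o,d in rs:
        d=d/np.linalg.norm(d);P=np.eye(3)-np.outer(d,d);A=A+P;b=b+P@o
    x=np.linalg.solve(A,b); return x,[np.linalg.norm(np.cross(x-o,d/np.linalg.norm(d))) for o,d in rs]
def atz(r,z): o,d=r; return o+d*(z-o[2])/d[2]
E
python3 - <<'E'
from h import *
a=shot('top','t0');b=shot('side','s0')
o=readout.get_obs();print({k:np.round(v,3) for k,v in o.items()})
for n in('top','side'):
    c=vision.camera_params(n);print(c['fx'],ray(n,(320,200)))
print(vision.camera_params('wrist'))
E
```

```text
{'t': np.float64(0.1), 'qpos': array([-1.204,  0.424,  1.631,  0.   ,  1.089, -0.019]), 'qvel': array([-0.   ,  0.   , -0.001,  0.   , -0.001,  0.002]), 'joint_torque': array([ 0.0000e+00, -5.4561e+01, -2.7432e+01,  6.5000e-02,  1.9000e-02,
       -0.0000e+00]), 'ee_pos': array([ 235.064, -578.689,  301.987]), 'orientation': array([-3.082, -0.602,  0.   ]), 'ft_force': array([-0.781, -0.493,  0.445]), 'moment': array([ 0.023, -0.01 , -0.01 ]), 'grasp_force': np.float64(0.0), 'width': np.float64(87.803)}
451.2757051696048 (array([ 345.02263184,   15.7889955 , 1269.64556789]), array([ 0.09816791,  0.02025972, -0.9949844 ]))
509.00526478765795 (array([229.17722257, 959.95346211, 839.05074654]), array([ 0.19817912, -0.76605579, -0.61157501]))
{'fx': 355.2490333646925, 'fy': 355.2490333646925, 'cx': 322.57617247000013, 'cy': 201.09814824437314, 'hand_eye': array([[ 2.93744608e-05, -9.67850521e-01, -2.51526079e-01,
         6.91873212e+01],
       [ 9.99999997e-01,  4.73390307e-05, -6.53715308e-05,
        -1.00332447e+00],
       [ 7.51768709e-05, -2.51526076e-01,  9.67850519e-01,
        -8.31279200e+01],
       [ 0.00000000e+00,  0.00000000e+00,  0.00000000e+00,
         1.00000000e+00]])}
```

View pics/t0.png

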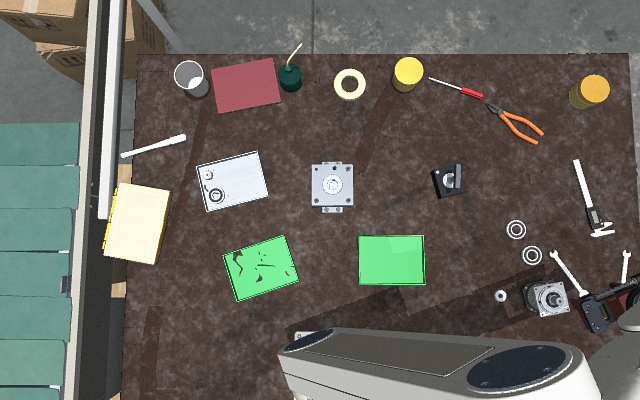

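View pics/s0.png

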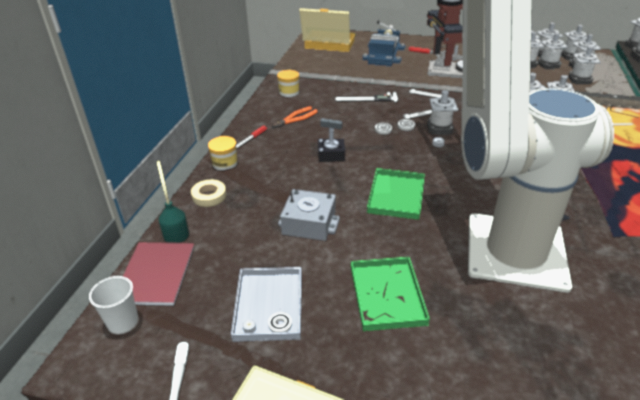

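The top view shows the grey housing (332,186), the black stand with the puller (449,181), and the grey tray holding the bearing and gear (232,181). There are two green look-alikes at (260,268) and (392,260). The grey steel tray with the bearing and gear fits the description. I'll confirm it in one enlarged montage.

```bash
python3 - <<'E'
from h import *
t=cv2.imread('pics/t0.png');s=cv2.imread('pics/s0.png')
def c(im,u,v,w,h,k): return cv2.resize(im[v:v+h,u:u+w],None,fx=k,fy=k,interpolation=cv2.INTER_CUBIC)
A=np.hstack([c(t,190,145,80,70,5),c(t,300,150,80,70,5)])
B=np.hstack([c(t,425,155,50,50,5),c(s,310,110,40,50,5),c(s,270,180,70,50,5)])
B=B[:,:800]; A=np.vstack([A[:, :800],np.pad(B,((0,0),(0,800-B.shape[1]),(0,0)))])
cv2.imwrite('pics/m0.png',A)
for n,z,uv in [('tray',3,(232,181)),('house',58,(332,186)),('grip',109,(455,179)),('stand',38,(449,181))]: print(n,atz(ray('top',uv),z))
g=tri(ray('top',(457,178)),ray('side',(331,122)));print(g)
E
```

```text
tray [523.24297047 292.44707067   3.        ]
house [502.76911701   8.22740991  58.        ]
grip [ 515.48401698 -308.52404846  109.        ]
stand [ 520.3308788  -311.91768745   38.        ]
(array([ 519.04305088, -311.55398126,  115.63963908]), [np.float64(1.9363643140846025), np.float64(1.9363643140846156)])
```

View pics/m0.png

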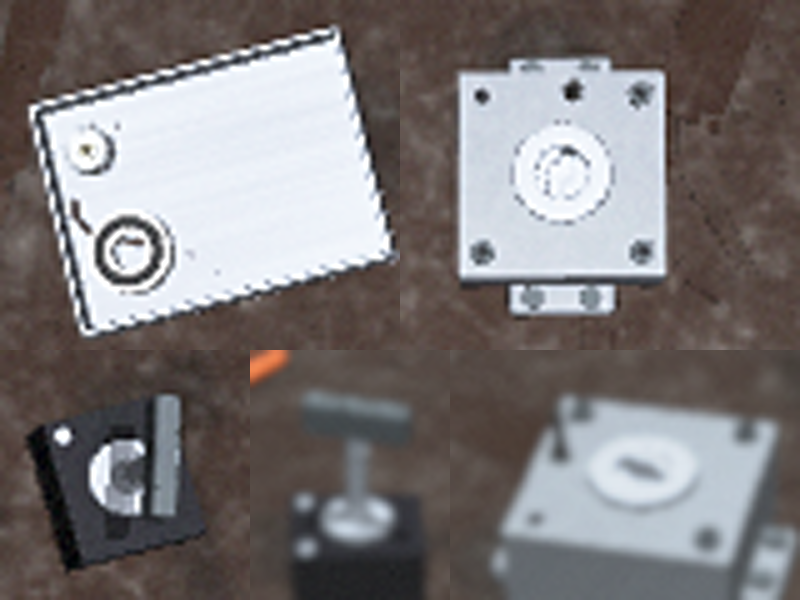

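Montage: the tray has the gear and bearing on the left, so its right part (−y) is free. The plug hole is at top px (332.4,184.6). The screw is at (334.4,168), on the plug's +x side. The puller's bar is at (458,176), lying roughly along world x. I'll approach with tool yaw ≈ π so that the wrist has range for the clockwise turn.

servo_tool(
  plan=[
    [[-1,0.9,0.85,0,0,0,1],[-1,0.9,0.85,0,0,0,1],[-1,0.9,0.85,0,0,0,1],[-1,0.9,0.85,0,0,0,1],[-1,0.9,0.85,0,0,0,1]],
  ],
)

```text
t: 0.52
ee_pos: [387.5, -434.4, 302.3]
orientation: [-2.877, -1.26, 0.0]
ft_force: [0.8, -1.2, -0.4]
width: 87.7
grasp_force: 0.0
```

servo_tool(
  plan=[
    [[-1,0.9,0.85,0,0,0,1],[-1,0.9,0.85,0,0,0,1],[-1,0.8,0.75,0,0,0,1],[-1,0,0,0,0,0,1],[-1,0,0,0,0,0,1]],
  ],
)

```text
t: 0.93
ee_pos: [479.3, -348.0, 302.2]
orientation: [-2.531, -1.859, 0.0]
ft_force: [-0.3, -0.4, 0.7]
width: 87.8
grasp_force: 0.0
```

servo_tool(
  plan=[
    [[-1,0,0,0,0,0,1],[-1,0,0,0,0,0,1],[-1,0,0,0,0,0,1],[-1,0,0,0,0,0,1],[-1,0,0,0,0,0,1]],
  ],
)

```text
t: 1.35
ee_pos: [477.5, -350.1, 302.2]
orientation: [-2.074, -2.359, 0.0]
ft_force: [-0.4, 0.0, -0.4]
width: 88.2
grasp_force: 0.0
```

servo_tool(
  plan=[
    [[-1,0,0,0,0,0,1],[-1,0,0,0,0,0,1],[-1,0,0,0,0,0,1],[-1,0,0,0,0,0,1],[-1,0,0,0,0,0,1]],
  ],
)

```text
t: 1.77
ee_pos: [477.4, -350.1, 302.2]
orientation: [-1.514, -2.752, -0.0]
ft_force: [-0.4, -0.8, -0.2]
width: 87.9
grasp_force: 0.0
```

servo_tool(
  plan=[
    [[-1,0,0,0,0,0,1],[-1,0,0,0,0,0,1],[-1,0,0,0,0,0,1],[-1,0,0,0,0,0,1],[-1,0,0,0,0,0,1]],
  ],
)

```text
t: 2.18
ee_pos: [477.5, -350.1, 302.3]
orientation: [-0.883, -3.014, -0.0]
ft_force: [0.5, -0.2, 0.9]
width: 87.9
grasp_force: 0.0
```

servo_tool(
  plan=[
    [[-1,0,0,0,0,0,1],[-1,0,0,0,0,0,1],[-1,0,0,0,0,0,1],[-1,0,0,0,0,0,1],[-1,0,0,0,0,0,1]],
  ],
)

```text
t: 2.6
ee_pos: [477.4, -350.1, 302.3]
orientation: [-0.209, -3.134, -0.001]
ft_force: [-0.6, -0.2, -0.2]
width: 88.0
grasp_force: 0.0
```

servo_tool(
  plan=[
    [[-1,0,0,0,0,0,1],[-1,0,0,0,0,0,0.6],[-1,0,0,0,0,0,0],[-1,0,0,0,0,0,0]],
  ],
)

```text
t: 2.93
ee_pos: [477.5, -350.2, 302.4]
orientation: [0.0, -3.141, -0.001]
ft_force: [-0.5, 0.2, -0.1]
width: 87.8
grasp_force: 0.0
```

```bash
python3 - <<'E'
from h import *
a=shot('wrist','w1');o=readout.get_obs();print({k:np.round(o[k],3) for k in('t','qpos','ee_pos','orientation')})
E
```

```text
{'t': np.float64(2.983), 'qpos': array([-0.653,  0.376,  1.704,  0.   ,  1.062, -2.224]), 'ee_pos': array([ 477.556, -350.182,  302.458]), 'orientation': array([ 0.   , -3.141, -0.   ])}
```

View pics/w1.png

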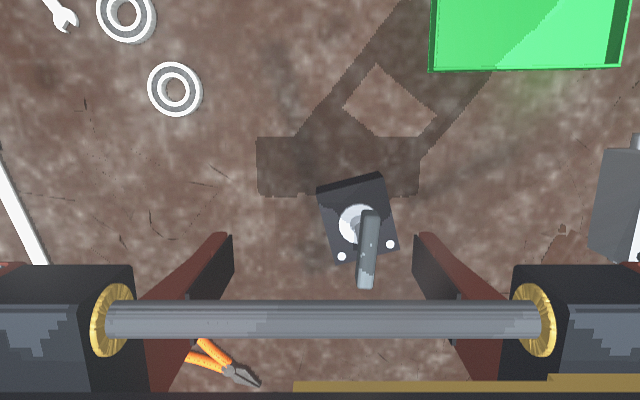

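Wrist view: the puller's bar runs from (370,211) to (365,288) and the stand is at (360,215). I'll enlarge it to get the corners.

```bash
python3 - <<'E'
from h import *
t=cv2.imread('pics/w1.png')[165:295,305:415]
u=cv2.imread('pics/t0.png')[160:205,430:475]
cv2.imwrite('pics/m1.png',np.hstack([cv2.resize(t,(440,520),interpolation=cv2.INTER_CUBIC),np.pad(cv2.resize(u,(360,360),interpolation=cv2.INTER_CUBIC),((0,160),(0,0),(0,0)))]))
E
```

```text
(no output)
```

View pics/m1.png

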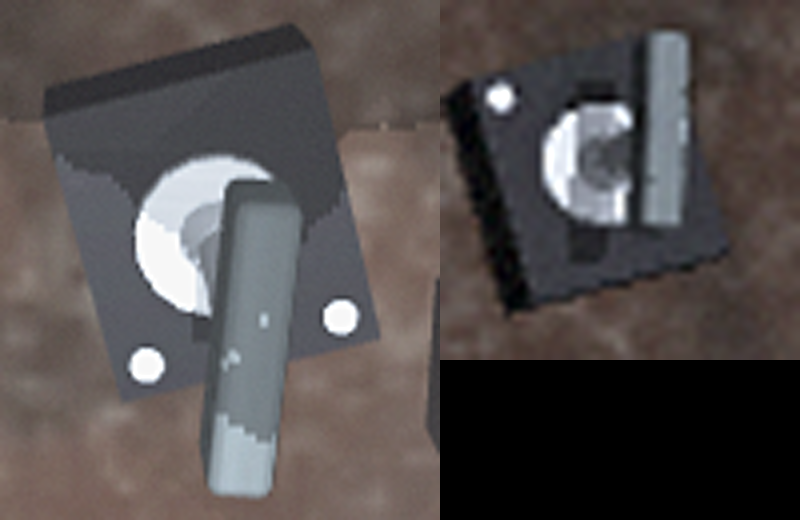

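```bash
python3 - <<'E'
from h import *
w=lambda x,y:ray('wrist',(305+x/4,165+y/4),'w1'); t=lambda x,y:ray('top',(430+x/8,160+y/8))
n=tri(w(268.5,204.5),t(224,225)); f=tri(w(241,495.5),t(230,34)); print(n,f)
m=(n[0]+f[0])/2; d=f[0]-n[0]; print(m,np.linalg.norm(d),np.arctan2(d[1],d[0]))
a=atz(w(268.5,204.5),120);b=atz(w(241,495.5),120);print((a+b)/2,np.arctan2(*(b-a)[1::-1]),np.linalg.norm(b-a))
a=atz(t(224,225),120);b=atz(t(230,34),120);print((a+b)/2,np.arctan2(*(b-a)[1::-1]),np.linalg.norm(b-a))
print(atz(w(217,237),44),atz(t(163,160),44))
# tray/housing from top
c=[atz(ray('top',p),22) for p in [(197,166.6),(257.6,151.4),(268.6,196.6),(207.6,211.6)]];print(np.round(c,1),np.mean(c,0))
print(atz(ray('top',(332.4,184.6)),64),tri(ray('top',(332.4,184.6)),ray('side',(270+(642-450)/5,180+(470-350)/5))))
E
```

```text
(array([ 489.43367529, -310.98636111,  124.55294231]), [np.float64(0.4231748305004862), np.float64(0.42317483050041016)]) (array([ 551.02542531, -314.43019384,  124.37499961]), [np.float64(0.34088094701366495), np.float64(0.3408809470136715)])
[ 520.2295503  -312.70827747  124.46397096] 61.68821052891728 -0.05585570397464103
[ 521.74890161 -311.91443095  120.        ] -0.0553730594301476 62.77315306158703
[ 521.24076337 -314.20205406  120.        ] -0.056092978702373376 61.77312319105032
[ 522.12998057 -311.7800307    44.        ] [ 522.23882797 -314.10617805   44.        ]
[[561.2 388.5  22. ]
 [605.  218.   22. ]
 [477.  184.6  22. ]
 [434.3 354.3  22. ]] [519.37691551 286.36247605  22.        ]
[505.79256263   7.20157321  64.        ] (array([505.88259219,   7.11627838,  60.71755393]), [np.float64(0.3502010678026602), np.float64(0.3502010678027466)])
```

servo_tool(
  plan=[
    [[-1,0.55,0.47,0,0,0,-0.64],[-1,0.55,0.47,0,0,0,0],[-1,0,0,-0.8,0,0,0],[-1,0,0,-0.8,0,0,0],[-1,0,0,-0.8,0,0,0]],
  ],
)

```text
t: 3.4
ee_pos: [522.3, -312.3, 206.1]
orientation: [0.085, 3.139, -0.002]
ft_force: [-0.1, -0.2, -0.9]
width: 88.1
grasp_force: 0.0
```

servo_tool(
  plan=[
    [[-1,0,0,-0.6,0,0,0],[-1,0,0,-0.31,0,0,0],[-1,0,0,0,0,0,0],[-1,0,0,0,0,0,0]],
  ],
)

```text
t: 3.73
ee_pos: [521.8, -312.8, 170.4]
orientation: [-0.086, -3.14, -0.0]
ft_force: [-0.1, -1.0, 0.6]
width: 87.9
grasp_force: 0.0
```

```bash
python3 - <<'E'
from h import *
a=shot('wrist','w2');b=shot('side','s2')
cv2.imwrite('pics/m2.png',np.hstack([a[100:400,120:520],cv2.resize(b[80:170,280:390],(400,300))])[:,:,::-1])
o=readout.get_obs();print({k:np.round(o[k],3) for k in('t','qpos','ee_pos','orientation')})
E
```

```text
{'t': np.float64(3.833), 'qpos': array([-0.56 ,  0.57 ,  1.744, -0.   ,  0.826, -2.076]), 'ee_pos': array([ 522.531, -313.314,  171.931]), 'orientation': array([ 8.500e-02,  3.138e+00, -2.000e-03])}
```

View pics/m2.png

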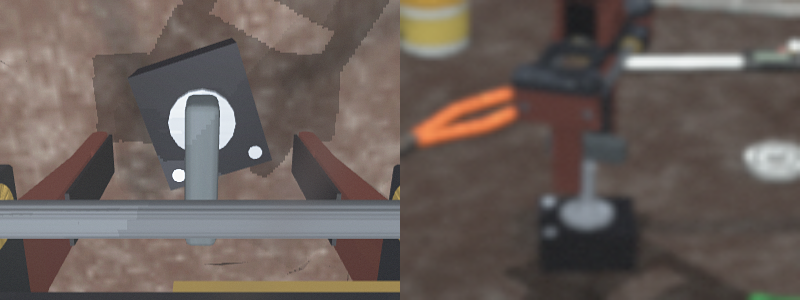

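The bar sits centred between the open fingers (bar px ≈ 322–340 in column), so I'll close.

servo_tool(
  plan=[
    [[1,0,0,0,0,0,0],[1,0,0,0,0,0,0],[1,0,0,0,0,0,0],[1,0,0,0,0,0,0],[1,0,0,0,0,0,0]],
  ],
)

```text
t: 4.25
ee_pos: [521.7, -312.7, 170.7]
orientation: [0.085, 3.14, -0.001]
ft_force: [0.3, 0.4, -0.1]
width: 57.9
grasp_force: 0.0
```

servo_tool(
  plan=[
    [[1,0,0,0,0,0,0],[1,0,0,0,0,0,0],[1,0,0,0,0,0,0],[1,0,0,0,0,0,0],[1,0,0,0,0,0,0]],
  ],
)

```text
t: 4.67
ee_pos: [521.6, -312.7, 170.2]
orientation: [-0.085, -3.14, -0.0]
ft_force: [0.1, -0.2, -0.1]
width: 24.8
grasp_force: 0.0
```

servo_tool(
  plan=[
    [[1,0,0,0,0,0,0],[1,0,0,0,0,0,0],[1,0,0,0,0,0,0],[1,0,0,0,0,0,0],[1,0,0,0,0,0,0]],
  ],
)

```text
t: 5.08
ee_pos: [521.6, -312.7, 170.2]
orientation: [-0.085, -3.14, -0.0]
ft_force: [-0.5, -0.3, -0.1]
width: 14.0
grasp_force: 30.0
```

servo_tool(
  plan=[
    [[1,0,0,0,0,0,0],[1,0,0,0.2,0,0,0],[1,0,0,0.4,0,0,0],[1,0,0,0.4,0,0,0],[1,0,0,0,0,0,0]],
  ],
)

```text
t: 5.5
ee_pos: [523.0, -313.5, 213.6]
orientation: [0.085, 3.136, -0.004]
ft_force: [-0.1, -0.7, -1.5]
width: 13.9
grasp_force: 30.0
```

servo_tool(
  plan=[
    [[1,0,0,0.5,0,0,0],[1,0,0,0.8,0,0,0],[1,0,0,0.8,0,0,0],[1,0,0.2,0.2,0,0,0],[1,-0.1,0.4,0,0,0,0]],
  ],
)

```text
t: 5.92
ee_pos: [519.2, -290.0, 305.0]
orientation: [0.087, 3.135, -0.005]
ft_force: [0.3, 0.5, -1.3]
width: 13.9
grasp_force: 30.0
```

servo_tool(
  plan=[
    [[1,-0.1,0.7,0,0,0,0],[1,-0.2,0.8,0,0,0,0],[1,-0.2,0.8,0,0,0,0],[1,-0.2,0.8,0,0,0,0],[1,-0.1,0.8,0,0,0,0]],
  ],
)

```text
t: 6.33
ee_pos: [483.9, -130.8, 301.1]
orientation: [-0.086, -3.139, -0.001]
ft_force: [0.4, -0.4, -0.8]
width: 13.8
grasp_force: 30.0
```

servo_tool(
  plan=[
    [[1,0,0.8,0,0,0,0],[1,0,0.8,0,0,0,0],[1,0,0.48,0,0,0,0],[1,0,0,0,0,0,0],[1,0,0,0,0,0,0]],
  ],
)

```text
t: 6.75
ee_pos: [485.2, -48.5, 301.5]
orientation: [-0.081, -3.14, 0.0]
ft_force: [0.2, -0.1, -0.6]
width: 13.9
grasp_force: 30.0
```

```bash
python3 - <<'E'
from h import *
a=shot('wrist','w3')
o=readout.get_obs();print({k:np.round(o[k],3) for k in('t','qpos','ee_pos','orientation')})
c=vision.camera_params('wrist')
T=np.linalg.inv(np.array(c['hand_eye']))
p=T@[0,0,158,1];print(p[:2]/p[2]*c['fx']+[c['cx'],c['cy']])
cv2.imwrite('pics/m3.png',cv2.resize(a[90:310,240:540],(800,587),interpolation=cv2.INTER_CUBIC)[:,:,::-1])
E
```

```text
{'t': np.float64(6.8), 'qpos': array([-0.125,  0.223,  1.927, -0.   ,  0.992, -1.643]), 'ee_pos': array([485.344, -49.308, 301.693]), 'orientation': array([-0.083, -3.14 ,  0.   ])}
[320.80811844 208.67550715]
```

View pics/m3.png

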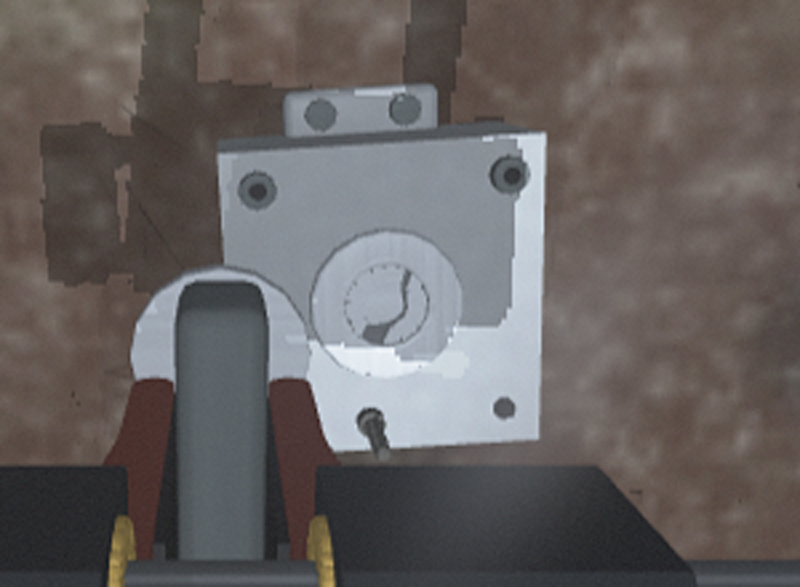

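Wrist view: plug recess centre at px (385.2,204.0), and the held collar's centre at about (322.5,224). The dark slot in the hole suggests the notch line is at a negative angle to x, around −0.45. The screw stands at (380,250), well clear of the flange.

```bash
python3 - <<'E'
from h import *
r=ray('wrist',(385.2,204.0),'w3'); print(atz(r,63), tri(r,ray('top',(332.4,184.6))))
c=vision.camera_params('wrist');T=np.linalg.inv(np.array(c['hand_eye']))
for a in np.linspace(0,2*np.pi,4,endpoint=False):
    p=T@[21*np.cos(a),21*np.sin(a),126,1];uv=p[:2]/p[2]*c['fx']+[c['cx'],c['cy']];print((uv-[240,90])*2.667)
# housing edges from wrist: left edge, right edge
pt=lambda x,y:atz(ray('wrist',(240+x/2.667,90+y/2.667),'w3'),58)
for a,b in [((219,152),(225,300)),((546,132),(539,439)),((219,152),(546,132))]: d=pt(*b)-pt(*a);print(pt(*a),np.degrees(np.arctan2(d[1],d[0])),np.hypot(*d[:2]))
E
```

```text
[506.15924552  10.42521746  63.        ] (array([503.61426654,   7.85971431,  74.89393742]), [np.float64(0.9238787440975383), np.float64(0.9238787440975796)])
[214.71776632 265.57356631]
[305.4818825  354.04464293]
[214.97116522 438.35881446]
[124.21329953 354.03853408]
[450.60032065 -45.91709293  58.        ] -0.6282426450372424 52.48060796684741
[449.5613847   65.75656533  58.        ] 0.6569548034978581 112.69081004425182
[450.60032065 -45.91709293  58.        ] 90.53302568184016 111.6784909347035
```

servo_tool(
  plan=[
    [[1,0.26,0.6,0,0,0,-0.5],[1,0.26,0.6,0,0,0,-0.5],[1,0,0.25,-0.4,0,0,-0.5],[1,0,0,-0.6,0,0,0],[1,0,0,-0.4,0,0,0]],
  ],
)

```text
t: 7.22
ee_pos: [506.3, 8.0, 244.7]
orientation: [-0.291, -3.128, 0.0]
ft_force: [0.7, -0.1, -2.1]
width: 14.2
grasp_force: 30.0
```

servo_tool(
  plan=[
    [[1,0,0,-0.3,0,0,0],[1,0,0,-0.15,0,0,0],[1,0,0,-0.08,0,0,0],[1,0,0,0,0,0,0],[1,0,0,0,0,0,0]],
  ],
)

```text
t: 7.63
ee_pos: [506.8, 8.0, 225.4]
orientation: [0.291, 3.127, 0.0]
ft_force: [0.2, 0.2, -0.2]
width: 13.8
grasp_force: 30.0
```

```bash
python3 - <<'E'
from h import *
a=shot('wrist','w4');b=shot('side','s4');t=shot('top','t4')
cv2.imwrite('pics/m4.png',np.hstack([cv2.resize(a[130:280,220:420],(400,300)),cv2.resize(b[170:245,270:345],(300,300),interpolation=cv2.INTER_CUBIC)])[:,:,::-1])
o=readout.get_obs();print({k:np.round(o[k],3) for k in('t','qpos','ee_pos','orientation','ft_force')})
E
```

```text
{'t': np.float64(7.783), 'qpos': array([-0.007,  0.363,  1.946, -0.   ,  0.832, -1.393]), 'ee_pos': array([506.909,   8.357, 225.848]), 'orientation': array([0.29 , 3.127, 0.   ]), 'ft_force': array([-0.033,  0.082, -1.861])}
```

View pics/m4.png

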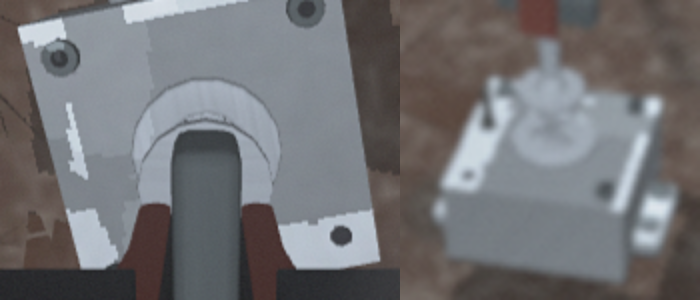

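The collar and flange look concentric in the wrist crop (centres ≈205 and 206 px), so I'll lower gently until contact.

servo_tool(
  plan=[
    [[1,0,0,-0.1,0,0,0],[1,0,0,-0.1,0,0,0],[1,0,0,-0.06,0,0,0],[1,0,0,0,0,0,0],[1,0,0,0,0,0,0]],
  ],
)

```text
t: 8.2
ee_pos: [506.3, 8.6, 214.4]
orientation: [-0.29, -3.128, 0.0]
ft_force: [0.3, 0.6, -1.2]
width: 14.0
grasp_force: 30.0
```

servo_tool(
  plan=[
    [[1,0,0,-0.03,0,0,0],[1,0,0,-0.03,0,0,0],[1,0,0,0,0,0,0]],
  ],
)

```text
t: 8.45
ee_pos: [506.4, 8.6, 212.1]
orientation: [-0.29, -3.128, 0.0]
ft_force: [-0.2, -0.3, -1.7]
width: 13.9
grasp_force: 30.0
```

servo_tool(
  plan=[
    [[1,0,0,-0.03,0,0,0],[1,0,0,-0.02,0,0,0],[1,0,0,0,0,0,0]],
  ],
)

```text
t: 8.7
ee_pos: [506.7, 8.5, 210.6]
orientation: [0.29, 3.128, 0.0]
ft_force: [-0.4, -0.4, 3.5]
width: 14.0
grasp_force: 30.0
```

servo_tool(
  plan=[
    [[1,0,0,-0.02,0,0,0],[1,0,0,0,0,0,-0.4],[1,0,0,0,0,0,-0.4],[1,0,0,0,0,0,0]],
  ],
)

```text
t: 9.03
ee_pos: [506.8, 8.8, 210.1]
orientation: [0.402, 3.115, 0.001]
ft_force: [-1.7, 2.3, 6.4]
width: 14.0
grasp_force: 30.0
```

servo_tool(
  plan=[
    [[1,0,0,0,0,0,-0.4],[1,0,0,0,0,0,-0.4],[1,0,0,0,0,0,0]],
  ],
)

```text
t: 9.28
ee_pos: [506.8, 8.9, 210.0]
orientation: [0.51, 3.099, 0.001]
ft_force: [-0.3, 1.5, 4.5]
width: 13.7
grasp_force: 30.0
```

servo_tool(
  plan=[
    [[1,0,0,0,0,0,-0.4],[1,0,0,0,0,0,-0.4],[1,0,0,0,0,0,0]],
  ],
)

```text
t: 9.53
ee_pos: [506.3, 8.5, 209.4]
orientation: [-0.617, -3.08, 0.0]
ft_force: [-0.0, -0.1, -0.1]
width: 13.8
grasp_force: 30.0
```

servo_tool(
  plan=[
    [[1,0,0,-0.03,0,0,-0.2],[1,0,0,-0.03,0,0,0],[1,0,0,0,0,0,0]],
  ],
)

```text
t: 9.78
ee_pos: [506.2, 8.5, 206.6]
orientation: [-0.641, -3.075, 0.0]
ft_force: [0.1, -0.3, -1.5]
width: 14.0
grasp_force: 30.0
```

The lugs are in the notches, so I'll follow them down.

servo_tool(
  plan=[
    [[1,0,0,-0.06,0,0,0],[1,0,0,-0.06,0,0,0],[1,0,0,0,0,0,0]],
  ],
)

```text
t: 10.03
ee_pos: [506.2, 8.5, 201.7]
orientation: [-0.642, -3.074, 0.0]
ft_force: [0.2, -0.0, -1.3]
width: 14.0
grasp_force: 30.0
```

servo_tool(
  plan=[
    [[1,0,0,-0.05,0,0,0],[1,0,0,-0.05,0,0,0],[1,0,0,0,0,0,0]],
  ],
)

```text
t: 10.28
ee_pos: [506.2, 8.5, 197.9]
orientation: [-0.642, -3.075, 0.0]
ft_force: [0.0, -0.3, -0.8]
width: 13.9
grasp_force: 30.0
```

servo_tool(
  plan=[
    [[1,0,0,-0.04,0,0,0],[1,0,0,-0.03,0,0,0],[1,0,0,0,0,0,0]],
  ],
)

```text
t: 10.53
ee_pos: [506.6, 8.5, 196.1]
orientation: [0.642, 3.075, -0.0]
ft_force: [-1.5, -0.3, 5.7]
width: 13.7
grasp_force: 30.0
```

servo_tool(
  plan=[
    [[1,0,0,0,0,0,-0.6],[1,0,0,0,0,0,-0.6],[1,0,0,0,0,0,-0.6],[1,0,0,0,0,0,-0.6],[1,0,0,0,0,0,-0.6]],
  ],
)

```text
t: 10.95
ee_pos: [506.8, 8.6, 196.1]
orientation: [1.042, 2.963, 0.001]
ft_force: [-0.5, 0.9, 5.3]
width: 13.5
grasp_force: 30.0
```

servo_tool(
  plan=[
    [[1,0,0,0,0,0,-0.6],[1,0,0,0,0,0,-0.6],[1,0,0,0,0,0,-0.6],[1,0,0,0,0,0,-0.6],[1,0,0,0,0,0,-0.6]],
  ],
)

```text
t: 11.37
ee_pos: [507.0, 8.7, 196.1]
orientation: [1.419, 2.801, 0.001]
ft_force: [-1.1, 0.5, 4.0]
width: 13.6
grasp_force: 30.0
```

servo_tool(
  plan=[
    [[1,0,0,0,0,0,-0.6],[1,0,0,0,0,0,-0.6],[1,0,0,0,0,0,-0.6],[1,0,0,0,0,0,-0.6],[1,0,0,0,0,0,0]],
  ],
)

```text
t: 11.78
ee_pos: [507.0, 8.7, 196.0]
orientation: [1.704, 2.638, 0.002]
ft_force: [-0.1, 0.7, 4.9]
width: 13.9
grasp_force: 30.0
```

```bash
python3 - <<'E'
from h import *
o=readout.get_obs();print({k:np.round(o[k],3) for k in('t','qpos','ee_pos','orientation','ft_force','moment')})
E
```

```text
{'t': np.float64(11.783), 'qpos': array([-0.007,  0.412,  1.962,  0.   ,  0.766, -0.431]), 'ee_pos': array([507.006,   8.651, 196.049]), 'orientation': array([1.704e+00, 2.638e+00, 2.000e-03]), 'ft_force': array([-0.117,  0.75 ,  4.908]), 'moment': array([ 0.119, -0.18 , -0.038])}
```

```bash
cat > m.sh <<'E'
python3 - <<'P'
from h import *
o=readout.get_obs();r=o['orientation'];m=R.from_rotvec(r).as_matrix();print('yaw',round(float(np.arctan2(-m[1,0],-m[0,0])),3),'F',np.round(o['ft_force'],1),'M',np.round(o['moment'],3),np.round(o['ee_pos'],1))
P
E
chmod +x m.sh
```

servo_tool(
  plan=[
    [[1,0,0,0,0,0,-0.6],[1,0,0,0,0,0,-0.6],[1,0,0,0,0,0,-0.5],[1,0,0,0,0,0,0]],
  ],
)

```text
t: 12.12
ee_pos: [506.8, 8.6, 196.0]
orientation: [1.893, 2.506, 0.001]
ft_force: [-1.1, 0.9, 5.4]
width: 13.7
grasp_force: 30.0
```

```bash
sh m.sh
```

```text
yaw -1.294 F [-1.1  0.9  5.4] M [0.127 0.081 0.011] [506.8   8.6 196. ]
```

servo_tool(
  plan=[
    [[1,0,0,0,0,0,-0.4],[1,0,0,0,0,0,-0.3],[1,0,0,0,0,0,0]],
  ],
)

```text
t: 12.37
ee_pos: [506.6, 8.7, 196.1]
orientation: [1.968, 2.449, 0.001]
ft_force: [-1.7, 1.5, 6.9]
width: 13.8
grasp_force: 30.0
```

```bash
sh m.sh
```

```text
yaw -1.354 F [-1.7  1.5  6.9] M [0.252 0.317 0.03 ] [506.6   8.7 196.1]
```

servo_tool(
  plan=[
    [[1,0,0,0,0,0,-0.3],[1,0,0,0,0,0,-0.3],[1,0,0,0,0,0,0]],
  ],
)

```text
t: 12.62
ee_pos: [506.3, 8.7, 196.1]
orientation: [-2.031, -2.397, -0.0]
ft_force: [-3.2, 2.1, 9.0]
width: 14.0
grasp_force: 30.0
```

```bash
sh m.sh
```

```text
yaw -1.406 F [-3.2  2.1  9. ] M [0.27  0.482 0.096] [506.3   8.7 196.1]
```

servo_tool(
  plan=[
    [[1,0,0,0,0,0,-0.3],[1,0,0,0,0,0,-0.3],[1,0,0,0,0,0,0]],
  ],
)

```text
t: 12.87
ee_pos: [506.4, 8.7, 196.1]
orientation: [-2.093, -2.343, -0.0]
ft_force: [-2.8, 0.5, 8.0]
width: 13.9
grasp_force: 30.0
```

```bash
sh m.sh
```

```text
yaw -1.458 F [-2.8  0.5  8. ] M [0.203 0.409 0.116] [506.4   8.7 196.1]
```

servo_tool(
  plan=[
    [[1,0,0,0,0,0,-0.3],[1,0,0,0,0,0,-0.3],[1,0,0,0,0,0,0]],
  ],
)

```text
t: 13.12
ee_pos: [506.6, 8.6, 196.1]
orientation: [2.153, 2.287, 0.001]
ft_force: [-2.1, 0.9, 6.6]
width: 13.9
grasp_force: 30.0
```

```bash
sh m.sh
```

```text
yaw -1.511 F [-2.1  0.9  6.6] M [0.088 0.239 0.088] [506.6   8.6 196.1]
```

servo_tool(
  plan=[
    [[1,0,0,0,0,0,-0.3],[1,0,0,0,0,0,-0.3],[1,0,0,0,0,0,0]],
  ],
)

```text
t: 13.37
ee_pos: [506.7, 8.6, 196.1]
orientation: [2.212, 2.23, 0.001]
ft_force: [-2.5, 0.7, 7.2]
width: 13.7
grasp_force: 30.0
```

```bash
sh m.sh
```

```text
yaw -1.563 F [-2.5  0.7  7.2] M [0.163 0.142 0.134] [506.7   8.6 196.1]
```

Turned 1.15 rad with torque about 0.1 N m, so it is at the stop. I'll make one more small turn, then start a gentle pull.

servo_tool(
  plan=[
    [[1,0,0,0,0,0,-0.4],[1,0,0,0,0,0,-0.4],[1,0,0,0.04,0,0,0],[1,0,0,0.04,0,0,0],[1,0,0,0,0,0,0]],
  ],
)

```text
t: 13.78
ee_pos: [506.1, 8.5, 198.5]
orientation: [-2.288, -2.152, 0.001]
ft_force: [-0.2, -0.0, -2.8]
width: 13.7
grasp_force: 30.0
```

```bash
sh m.sh
```

```text
yaw -1.632 F [-0.2 -0.  -2.8] M [0.005 0.102 0.042] [506.1   8.5 198.5]
```

servo_tool(
  plan=[
    [[1,0,0,0.04,0,0,0],[1,0,0,0.04,0,0,0],[1,0,0,0,0,0,0]],
  ],
)

```text
t: 14.03
ee_pos: [506.2, 8.5, 201.9]
orientation: [-2.289, -2.151, 0.001]
ft_force: [-0.5, -0.7, -1.2]
width: 13.9
grasp_force: 30.0
```

```bash
sh m.sh
```

```text
yaw -1.633 F [-0.5 -0.7 -1.2] M [ 0.055  0.189 -0.01 ] [506.2   8.5 201.9]
```

The pull force is too low, so I'll look before going further.

```bash
python3 - <<'E'
from h import *
a=shot('wrist','w5');b=shot('side','s5');t=shot('top','t5')
b4=cv2.imread('pics/s4.png')[:,:,::-1]
f=lambda b:cv2.resize(b[130:245,270:345],(391,600),interpolation=cv2.INTER_CUBIC)
cv2.imwrite('pics/m5.png',np.hstack([cv2.resize(a[130:280,220:420],(400,300)).repeat(1,0)[:300], ]) [:,:,::-1])
L=np.vstack([cv2.resize(a[130:280,220:420],(400,300),interpolation=cv2.INTER_CUBIC),cv2.resize(t[150:220,285:378],(400,300),interpolation=cv2.INTER_CUBIC)])
cv2.imwrite('pics/m5.png',np.hstack([L,f(b)])[:,:,::-1])
E
sh m.sh
```

```text
yaw -1.633 F [-2.1 -0.2 -3.2] M [-0.015  0.306  0.048] [506.3   8.5 202. ]
```

View pics/m5.png

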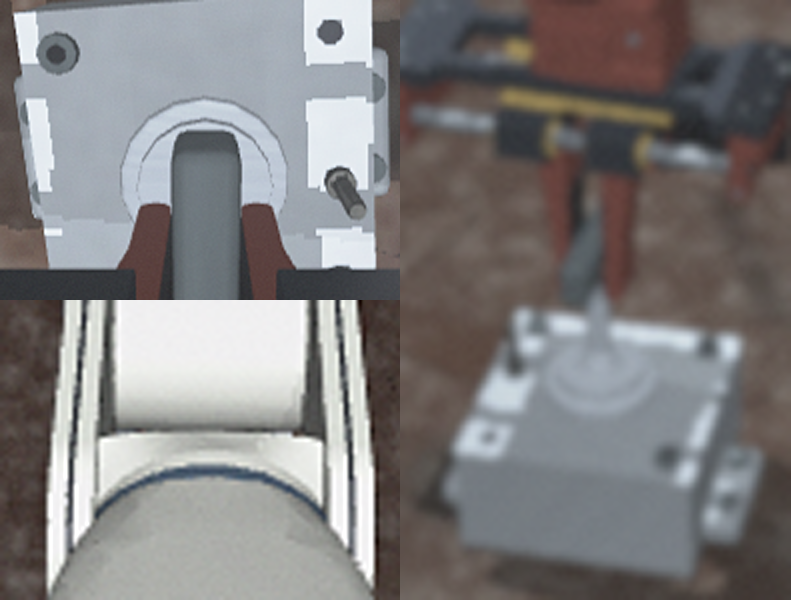

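servo_tool(
  plan=[
    [[1,0,0,0.04,0,0,0]],
  ],
)

```text
t: 14.27
ee_pos: [506.1, 8.5, 203.2]
orientation: [-2.29, -2.15, 0.001]
ft_force: [1.2, -0.8, -8.5]
width: 14.0
grasp_force: 30.0
```

servo_tool(
  plan=[
    [[1,0,0,0.04,0,0,0]],
  ],
)

```text
t: 14.35
ee_pos: [506.1, 8.5, 204.8]
orientation: [-2.29, -2.15, 0.001]
ft_force: [0.2, 0.4, -9.8]
width: 13.7
grasp_force: 30.0
```

servo_tool(
  plan=[
    [[1,0,0,0,0,0,0],[1,0,0,0,0,0,0]],
  ],
)

```text
t: 14.52
ee_pos: [506.6, 8.6, 205.4]
orientation: [2.29, 2.151, 0.0]
ft_force: [-2.0, 0.3, -2.7]
width: 13.9
grasp_force: 30.0
```

```bash
sh m.sh; python3 - <<'E'
from h import *
v=[]
for i in range(6): vision.get_image('wrist'); v.append(readout.get_obs()['ft_force'][2])
print(np.round(v,1)); shot('side','s6'); shot('wrist','w6')
a=[cv2.GaussianBlur(cv2.imread(f'pics/{n}.png',0),(0,0),.7)[150:240,270:345].astype(float) for n in('s5','s6')]
E
```

```text
yaw -1.634 F [-2.   0.3 -2.7] M [0.026 0.273 0.015] [506.6   8.6 205.4]
[-1.9 -1.7 -1.2 -1.5 -1.8  0. ]
```

The pull shows about 8–10 N while moving, which is the dots' drag, so the plug is coming. I'll continue slowly upward.

servo_tool(
  plan=[
    [[1,0,0,0.05,0,0,0],[1,0,0,0.05,0,0,0],[1,0,0,0.05,0,0,0],[1,0,0,0.05,0,0,0],[1,0,0,0.05,0,0,0]],
  ],
)

```text
t: 15.33
ee_pos: [507.0, 8.5, 215.7]
orientation: [2.289, 2.15, 0.001]
ft_force: [-0.2, -0.3, -2.7]
width: 13.7
grasp_force: 30.0
```

servo_tool(
  plan=[
    [[1,0,0,0.1,0,0,0],[1,0,0,0.15,0,0,0],[1,0,0,0.2,0,0,0],[1,0,0,0.2,0,0,0],[1,0,0,0.2,0,0,0]],
  ],
)

```text
t: 15.75
ee_pos: [506.6, 8.5, 250.2]
orientation: [2.29, 2.15, 0.001]
ft_force: [0.1, 0.4, -2.7]
width: 13.8
grasp_force: 30.0
```

servo_tool(
  plan=[
    [[1,0,0,0.25,0,0,0],[1,0,0,0.3,0,0,0],[1,0,0,0.3,0,0,0],[1,0,0,0.1,0,0,0],[1,0,0,0,0,0,0]],
  ],
)

```text
t: 16.17
ee_pos: [507.1, 8.5, 288.7]
orientation: [2.289, 2.149, 0.003]
ft_force: [-0.0, -0.3, -2.6]
width: 13.8
grasp_force: 30.0
```

```bash
sh m.sh; python3 - <<'E'
from h import *
v=[]
for i in range(5): vision.get_image('wrist'); v.append(readout.get_obs()['ft_force'][2])
print(np.round(v,1))
E
```

```text
yaw -1.634 F [-0.  -0.3 -2.6] M [ 0.026 -0.098 -0.037] [507.1   8.5 288.7]
[-3.5 -3.1 -3.5 -3.8 -2.3]
```

Both are held (≈3 N). Next I'll carry them over the free (−y) half of the grey tray, about (531,241).

servo_tool(
  plan=[
    [[1,0,0.15,0,0,0,0],[1,0.06,0.3,0,0,0,0],[1,0.06,0.45,0,0,0,0],[1,0.06,0.5,0,0,0,0],[1,0.06,0.5,0,0,0,0]],
  ],
)

```text
t: 16.83
ee_pos: [516.1, 86.1, 286.8]
orientation: [-2.29, -2.15, 0.0]
ft_force: [-0.1, -0.3, -3.4]
width: 14.1
grasp_force: 30.0
```

servo_tool(
  plan=[
    [[1,0.06,0.5,0,0,0,0],[1,0.06,0.5,0,0,0,0],[1,0.06,0.5,0,0,0,0],[1,0.06,0.5,0,0,0,0],[1,0.06,0.5,0,0,0,0]],
  ],
)

```text
t: 17.25
ee_pos: [527.8, 186.7, 286.7]
orientation: [-2.289, -2.151, 0.0]
ft_force: [-0.1, -0.5, -3.2]
width: 13.5
grasp_force: 30.0
```

servo_tool(
  plan=[
    [[1,0.06,0.5,0,0,0,0],[1,0.02,0.4,0,0,0,0],[1,0,0.3,0,0,0,0],[1,0,0.2,-0.1,0,0,0],[1,0,0,-0.3,0,0,0]],
  ],
)

```text
t: 17.67
ee_pos: [531.9, 242.6, 271.8]
orientation: [2.288, 2.152, 0.005]
ft_force: [-0.1, 0.3, -3.1]
width: 13.9
grasp_force: 30.0
```

servo_tool(
  plan=[
    [[1,0,0,-0.4,0,0,0],[1,0,0,-0.4,0,0,0],[1,0,0,-0.4,0,0,0],[1,0,0,-0.2,0,0,0],[1,0,0,0,0,0,0]],
  ],
)

```text
t: 18.08
ee_pos: [529.8, 239.4, 212.3]
orientation: [-2.29, -2.149, 0.007]
ft_force: [-0.5, -0.3, -3.1]
width: 13.8
grasp_force: 30.0
```

```bash
sh m.sh; python3 - <<'E'
from h import *
o=readout.get_obs();print(o['qpos'].round(2))
for p in [(216,195),(208,175)]: print(atz(ray('top',p),12))
E
```

```text
yaw -1.634 F [-0.5 -0.3 -3.1] M [-0.047  0.026 -0.008] [529.8 239.4 212.3]
[ 0.4   0.48  1.79 -0.    0.88  0.47]
[481.99109376 334.74471862  12.        ]
[538.90423105 359.26914692  12.        ]
```

servo_tool(
  plan=[
    [[1,0,0,-0.25,0,0,0],[1,0,0,-0.2,0,0,0],[1,0,0,-0.1,0,0,0],[1,0,0,0,0,0,0]],
  ],
)

```text
t: 18.42
ee_pos: [530.8, 240.3, 192.2]
orientation: [-2.29, -2.15, 0.002]
ft_force: [0.7, -0.5, -2.9]
width: 13.7
grasp_force: 30.0
```

servo_tool(
  plan=[
    [[1,0,0,-0.04,0,0,0],[1,0,0,-0.03,0,0,0],[1,0,0,0,0,0,0]],
  ],
)

```text
t: 18.67
ee_pos: [531.4, 240.6, 190.5]
orientation: [2.29, 2.151, 0.001]
ft_force: [0.0, -0.9, -3.4]
width: 13.9
grasp_force: 30.0
```

servo_tool(
  plan=[
    [[1,0,0,-0.05,0,0,0],[1,0,0,-0.04,0,0,0],[1,0,0,0,0,0,0]],
  ],
)

```text
t: 18.92
ee_pos: [531.1, 240.5, 186.5]
orientation: [-2.29, -2.151, 0.0]
ft_force: [0.1, -0.4, -3.5]
width: 14.0
grasp_force: 30.0
```

servo_tool(
  plan=[
    [[1,0,0,-0.03,0,0,0],[1,0,0,0,0,0,0]],
  ],
)

```text
t: 19.08
ee_pos: [531.2, 240.5, 185.3]
orientation: [-2.29, -2.151, 0.0]
ft_force: [0.7, 0.1, -2.1]
width: 13.7
grasp_force: 30.0
```

servo_tool(
  plan=[
    [[1,0,0,-0.03,0,0,0],[1,0,0,0,0,0,0]],
  ],
)

```text
t: 19.25
ee_pos: [531.2, 240.5, 184.1]
orientation: [-2.29, -2.151, 0.0]
ft_force: [0.2, -0.6, -3.8]
width: 13.6
grasp_force: 30.0
```

servo_tool(
  plan=[
    [[1,0,0,-0.02,0,0,0],[1,0,0,0,0,0,0]],
  ],
)

```text
t: 19.42
ee_pos: [531.3, 240.5, 183.4]
orientation: [-2.29, -2.151, -0.0]
ft_force: [0.3, 0.3, -3.2]
width: 13.9
grasp_force: 30.0
```

servo_tool(
  plan=[
    [[1,0,0,-0.02,0,0,0],[1,0,0,0,0,0,0]],
  ],
)

```text
t: 19.58
ee_pos: [531.5, 240.6, 183.1]
orientation: [2.29, 2.15, 0.001]
ft_force: [-0.8, 0.0, 0.6]
width: 14.2
grasp_force: 30.0
```

servo_tool(
  plan=[
    [[1,0,0,-0.02,0,0,0],[1,0,0,0,0,0,0]],
  ],
)

```text
t: 19.75
ee_pos: [531.7, 240.7, 183.1]
orientation: [2.29, 2.15, 0.002]
ft_force: [-1.5, -0.5, 8.2]
width: 13.9
grasp_force: 30.0
```

Floor contact came at the expected height. I'll ease off, open, rise straight up and look.

servo_tool(
  plan=[
    [[1,0,0,0.02,0,0,0],[-0.5,0,0,0,0,0,0],[-0.5,0,0,0,0,0,0],[-0.5,0,0,0,0,0,0],[-0.5,0,0,0,0,0,0]],
  ],
)

```text
t: 20.17
ee_pos: [531.2, 240.5, 182.6]
orientation: [-2.29, -2.151, 0.0]
ft_force: [-0.3, 0.6, 0.4]
width: 36.9
grasp_force: 0.0
```

servo_tool(
  plan=[
    [[-0.5,0,0,0,0,0,0],[-0.5,0,0,0,0,0,0],[-0.5,0,0,0,0,0,0],[-0.5,0,0,0.1,0,0,0],[-0.5,0,0,0.3,0,0,0]],
  ],
)

```text
t: 20.58
ee_pos: [530.4, 240.1, 197.7]
orientation: [-2.289, -2.15, 0.005]
ft_force: [0.1, 0.3, -0.5]
width: 65.3
grasp_force: 0.0
```

servo_tool(
  plan=[
    [[-0.5,0,0,0.6,0,0,0],[-0.5,0,0,0.8,0,0,0],[-0.5,0,0,0.8,0,0,0],[-0.5,-0.5,-0.5,0.5,0,0,0],[-0.5,-0.5,-0.5,0,0,0,0]],
  ],
)

```text
t: 21.0
ee_pos: [493.4, 201.5, 312.3]
orientation: [2.286, 2.149, 0.014]
ft_force: [1.2, -1.1, 1.1]
width: 66.0
grasp_force: 0.0
```

servo_tool(
  plan=[
    [[-0.5,-0.5,-0.5,0,0,0,0],[-0.5,0,0,0,0,0,0],[-0.5,0,0,0,0,0,0]],
  ],
)

```text
t: 21.25
ee_pos: [470.8, 180.0, 308.0]
orientation: [2.291, 2.149, 0.002]
ft_force: [-0.1, -0.0, 1.3]
width: 65.9
grasp_force: 0.0
```

```bash
sh m.sh; python3 - <<'E'
from h import *
a=shot('wrist','w7');b=shot('side','s7')
cv2.imwrite('pics/m7.png',np.hstack([cv2.resize(a,(480,300)),cv2.resize(b[180:350,210:345],(318,400),interpolation=cv2.INTER_CUBIC)[:300]])[:,:,::-1])
E
```

```text
yaw -1.635 F [-0.1 -0.   1.3] M [-0.015 -0.103  0.002] [470.8 180.  308. ]
```

View pics/m7.png

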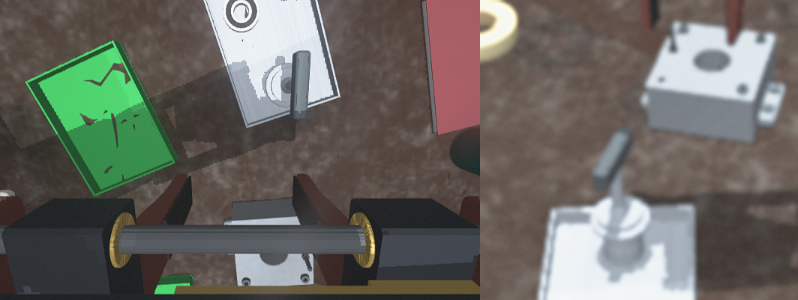

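The plug and puller stand upright and joined on the free half of the grey tray (wrist view ≈ (285,85)). The bore is empty, the screw is still standing on the housing, and the bearing is in place. I'm handing in.

```bash
python3 -c "
from workcell import close_job
print(close_job())"
```

```text
the job is handed in; nothing more can be done
None
```

The plug was pulled from its bore and now stands upright, still joined to the puller, on the free half of the grey tray; the job is handed in.

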